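Put the sockets back in the divider tray in order of size

ROBOT

A 6-joint arm with a two-finger parallel gripper is mounted at the origin on the work surface. World frame = base frame: x ahead of the robot, y to its left, z up, the work surface at z = 0. Lengths are in m, angles in rad, forces in N, time in s.
With the tool pointing down it reaches from about 0.35 to 0.875 m from the base axis. Payload 15.5 kg.
Tool frame: the origin (TCP) lies between the finger pads; the fingertips stand 19 mm ahead of it and the grasp point (between the pads) is the TCP; z points along the fingers, y is the line along which they close (so a half turn about z gives the same grasp; the last joint's range is limited). The gripper opens to 85 mm and grips with 20 to 120 N. Pads are 22 mm wide; open, the fingers measure 114 mm over their backs; the gripper's body (76 mm by 85 mm) begins 54 mm behind the grasp point. The pads swing forward as they close: fully open they stand 13 mm farther back than shut.
Start: joints at [1.065, 0.494, 1.345, -0, 1.302, -0.096], TCP at [0.249, 0.573, 0.25] pointing down, gripper open.
Joint ranges: [-2.91, 2.91], [-0.82, 2.16], [0.22, 2.67], [-1.22, 4.37], [0.12, 2.79], [-3.08, 3.08]. Speed limits (rad/s): [1.89, 1.89, 2.57, 3.01, 3.01, 3.01].

INTERFACE

Orientations are given as [roll, pitch, yaw] about the fixed x, y, z axes, in that order (R = Rz(yaw) Ry(pitch) Rx(roll)).
In Python, from rig import r gives the robot as it stands. The module is installed in compiled form; this text tells all that it offers.
- The arm moves only by the tool drive_tool, never from a script. Its argument "motion" is a list that holds one entry, the list of rows, each a list of 7 numbers: the shift along the world's x, y, z in m, then the turn, a rotation vector about the world's x, y, z in degrees, then the opening in per cent of the stroke, from 0 (shut) to 100 (fully open). A call has 1 to 10 rows; each row shifts and turns the commanded pose from where the row before left it; what a row does not reach is not made up. A row lasts 1/10 s, in which the tool goes at most 50 mm and 8.59 degrees, less where a joint would pass 70% of its speed; a pose out of reach is approached as far as the arm can. A call with a gripper value outside its range is refused whole. The fingers move at their own pace and stop on an object; "force" is the grip in N (left out, the last holds). Time passes only in rows, so rows that do not move let the fingers close. It gives the time, the measured TCP pose, the force, the opening and the grip force at its end, in the units of the state.
- r.read_state(): the state, without advancing time (a new reading comes with each control period).
- r.snapshot(name): name is "scene" or "top" or "wrist"; returns the picture (480x640x3 uint8, red, green, blue); there is no depth.
- r.camera_model(name): a dict with "intrinsics" (3x3 intrinsics, pixels), "extrinsics" (4x4, takes a point from camera to world coordinates); the wrist camera has in their place "hand_eye" (4x4, takes a point from camera to tool coordinates, whose origin is the TCP and whose axes are the flange's). Camera axes: x right, y up, looking along -z (the intrinsics and any distortion apply to the point x, -y, -z); pixel columns grow to the right and rows downward; lengths in m; the calibration is good to about 2 mm. A picture is of the moment at which its call begins: read the wrist's pose just before it. camera_model takes no time and is no camera call.
- r.sign_off(): hands the job in; it is judged then, once.
Trained networks look in the newest picture that a camera, given by its name, has taken for a name from the list of things; names that differ only in an ending like _2 or _b are one class to them, and where a whole thing is asked for, a point or a joint stands for the part that bears it (a point fixed in the world has none). Each returns a list of dicts, best first, with "conf" (0 to 1); they miss things now and then, are a little off and sometimes report something else, mostly with a low value. They report only what shows in the picture. A call takes as long as a camera call. They do not tell look-alikes from the thing itself.
- r.look_for(camera, thing): "point" ([x, y, z] in m, in world coordinates, good to about 4 mm: the middle of the surface that is visible of it).
- r.silhouettes(camera, thing): "region" (480x640 bool, what is visible of it).
- r.spot_point(camera, thing): "point" ([x, y, z] in m, in world coordinates, good to about 4 mm: a listed point, or the origin of a listed thing).
The state is a dict: "clock": time; "qpos": joint angles; "joint_velocities": joint speeds; "joint_torque": joint torques, N m; "ee_pos": TCP position; "orientation": TCP orientation; "wrist_force": force on the tool from outside, world axes, zero at the start; "moment": the same for the moment, N m; "opening": finger opening in m; "grasp_force": force on a finger pad.
Only numpy, scipy, OpenCV 4.12 (cv2) and the standard library are available. Lean on these libraries where they do the work, as an engineer would, in place of code of your own. Each camera call takes 0.05 s, during which the arm holds its last target. There are 200 camera calls.

TASK

Finish the row of sockets in the divider tray: the smallest and the largest already stand in its two end bays, so stand the four loose sockets in the four empty bays between them, one per bay and near the middle of it, so that the row grows steadily in size from the smallest to the largest. Set each one down upright on its rubber liner with the hex opening up, do not drop it, and leave the two end sockets where they are.

Things in the scene. Friction and masses are not known exactly. Their poses are not given: they have to be found in the camera images.
- socket_32: Steel impact socket standing on its drive end, hex opening up: outside diameter 32 mm over its upper part, 48 mm tall, the foot narrower (29 mm across, widening to the full diameter within the lowest 20 mm), hex opening 22 mm across flats. Starts loose on the bench in front of the tray; the second smallest of the six. Origin at the centre of its underside, z up its axis.
- socket_40: Steel impact socket standing on its drive end, hex opening up: outside diameter 40 mm over its upper part, 52 mm tall, the foot narrower (32 mm across, widening to the full diameter within the lowest 20 mm), hex opening 28 mm across flats. Starts loose on the bench in front of the tray; the third smallest of the six. Origin at the centre of its underside, z up its axis.
- socket_48: Steel impact socket standing on its drive end, hex opening up: outside diameter 48 mm over its upper part, 57 mm tall, the foot narrower (36 mm across, widening to the full diameter within the lowest 20 mm), hex opening 34 mm across flats. Starts loose on the bench in front of the tray; the third largest of the six. Origin at the centre of its underside, z up its axis.
- socket_56: Steel impact socket standing on its drive end, hex opening up: outside diameter 56 mm over its upper part, 62 mm tall, the foot narrower (40 mm across, widening to the full diameter within the lowest 20 mm), hex opening 40 mm across flats. Starts loose on the bench in front of the tray; the second largest of the six. Origin at the centre of its underside, z up its axis.
- small_end_socket: Steel impact socket standing on its drive end, hex opening up: outside diameter 24 mm over its upper part, 44 mm tall, hex opening 16 mm across flats. The smallest of the six; already stands in one end bay of the tray (either end) and stays there. Origin at the centre of its underside, z up its axis.
- large_end_socket: Steel impact socket standing on its drive end, hex opening up: outside diameter 64 mm over its upper part, 68 mm tall, the foot narrower (44 mm across, widening to the full diameter within the lowest 20 mm), hex opening 46 mm across flats. The largest of the six; already stands in the bay at the other end and stays there. Origin at the centre of its underside, z up its axis.
- bay_a: Empty middle bay of the fixed steel divider tray (six bays in a straight row, 76 mm apart, each 84 x 74 mm clear; side walls 16, dividers 14 mm high above the bench): its black rubber liner, 80 x 70 x 2 mm, top face 4 mm above the bench. Origin: centre of its underside, 2 mm above the bench; x across the tray, y along the row. The letter does not tell its place in the row.
- bay_b: Empty middle bay of the fixed steel divider tray (six bays in a straight row, 76 mm apart, each 84 x 74 mm clear; side walls 16, dividers 14 mm high above the bench): its black rubber liner, 80 x 70 x 2 mm, top face 4 mm above the bench. Origin: centre of its underside, 2 mm above the bench; x across the tray, y along the row. The letter does not tell its place in the row.
- bay_c: Empty middle bay of the fixed steel divider tray (six bays in a straight row, 76 mm apart, each 84 x 74 mm clear; side walls 16, dividers 14 mm high above the bench): its black rubber liner, 80 x 70 x 2 mm, top face 4 mm above the bench. Origin: centre of its underside, 2 mm above the bench; x across the tray, y along the row. The letter does not tell its place in the row.
- bay_d: Empty middle bay of the fixed steel divider tray (six bays in a straight row, 76 mm apart, each 84 x 74 mm clear; side walls 16, dividers 14 mm high above the bench): its black rubber liner, 80 x 70 x 2 mm, top face 4 mm above the bench. Origin: centre of its underside, 2 mm above the bench; x across the tray, y along the row. The letter does not tell its place in the row.
Not all that is in view belongs to the job. Leave any pink look-alike of the bay_c alone.

How it is judged:
At the end, for the whole second after the job is handed in: Each of the four sockets stands upright (within 4.5 deg) on a liner, within 15 mm of its bay's centre, all six rising in size along the row; all released and at rest; the end sockets upright and within 12 mm of where they began ((horizontal distance between socket_32 and bay_a below 0.015 m or horizontal distance between socket_32 and bay_b below 0.015 m or horizontal distance between socket_32 and bay_c below 0.015 m or horizontal distance between socket_32 and bay_d below 0.015 m) and horizontal distance between socket_32 and small_end_socket between 0.046 and 0.106 m and horizontal distance between socket_32 and large_end_socket between 0.274 and 0.334 m and height (world z) of socket_32 between 0.001 and 0.007 m and angle between each of socket_32, socket_40, socket_48, socket_56, small_end_socket, large_end_socket's own z axis and vertical below 0.08 rad and linear speed of each of socket_32, socket_40, socket_48, socket_56 below 0.02 m/s and angular speed of each of socket_32, socket_40, socket_48, socket_56 below 0.2 rad/s and (horizontal distance between socket_40 and bay_a below 0.015 m or horizontal distance between socket_40 and bay_b below 0.015 m or horizontal distance between socket_40 and bay_c below 0.015 m or horizontal distance between socket_40 and bay_d below 0.015 m) and horizontal distance between socket_40 and small_end_socket between 0.122 and 0.182 m and horizontal distance between socket_40 and large_end_socket between 0.198 and 0.258 m and height (world z) of socket_40 between 0.001 and 0.007 m and (horizontal distance between socket_48 and bay_a below 0.015 m or horizontal distance between socket_48 and bay_b below 0.015 m or horizontal distance between socket_48 and bay_c below 0.015 m or horizontal distance between socket_48 and bay_d below 0.015 m) and horizontal distance between socket_48 and small_end_socket between 0.198 and 0.258 m and horizontal distance between socket_48 and large_end_socket between 0.122 and 0.182 m and height (world z) of socket_48 between 0.001 and 0.007 m and (horizontal distance between socket_56 and bay_a below 0.015 m or horizontal distance between socket_56 and bay_b below 0.015 m or horizontal distance between socket_56 and bay_c below 0.015 m or horizontal distance between socket_56 and bay_d below 0.015 m) and horizontal distance between socket_56 and small_end_socket between 0.274 and 0.334 m and horizontal distance between socket_56 and large_end_socket between 0.046 and 0.106 m and height (world z) of socket_56 between 0.001 and 0.007 m and distance of each of small_end_socket, large_end_socket from where it was at the start of the episode below 0.012 m); the robot touches nothing.
It fails at once if a socket already standing at an end of the tray is pushed out of place or tipped (distance of any of small_end_socket, large_end_socket from where it was at the start of the episode above 0.012 m or angle between any of small_end_socket, large_end_socket's own z axis and vertical above 0.15 rad).
It fails at once if a socket is dropped: falling free at more than 0.75 m/s (a fall of about 3 cm) ((linear speed of socket_32 above 0.75 m/s and contact force between socket_32 and the fingers below 0.05 N) or (linear speed of socket_40 above 0.75 m/s and contact force between socket_40 and the fingers below 0.05 N) or (linear speed of socket_48 above 0.75 m/s and contact force between socket_48 and the fingers below 0.05 N) or (linear speed of socket_56 above 0.75 m/s and contact force between socket_56 and the fingers below 0.05 N)).
It also fails if it takes over 104 s, if anything falls off the work surface, if the arm or the gripper's body presses on something with over 40 N, if the wrist force passes 120 N, or if a joint passes its speed limit or range.

## Working session

There is one attempt and no reset: what is moved stays moved. The work goes in short steps, Python scripts to look and compute and a tool call to move; the robot and the scene stay as the last step left them, time stands still between calls to the robot, and variables do not carry over. Pictures are saved under pics/ and viewed, at most 14 in all, crops included, and the job is handed in when it is done.

Besides the shell and the picture viewer there is one more tool, called after "Emit:" by a JSON object that holds its "api" and its "payload". drive_tool: Moves the arm, as the interface text tells. Its arguments: {"type":"object","properties":{"motion":{"type":"array","items":{"type":"array","items":{"type":"array","items":{"type":"number"}}}},"force":{"type":"number"}},"required":["motion"]}

```bash
mkdir -p pics
cat > h.py <<'E'
from rig import r
import numpy as np, cv2
def save(c,n):
    im=r.snapshot(c); cv2.imwrite(f'pics/{n}.png',im[:,:,::-1]); return im
E
python3 - <<'E'
from h import *
s=r.read_state(); print(s['clock'],s['ee_pos'],s['orientation'],s['opening'])
save('top','top0'); save('scene','scene0')
for t in ['socket_32','socket_40','socket_48','socket_56','small_end_socket','large_end_socket','bay_a']:
    print(t)
    for d in r.spot_point('top',t): print('  ',np.round(d['point'],3),round(d['conf'],2))
for c in ('top','scene'):
    m=r.camera_model(c);print(m['intrinsics'],m['extrinsics'])
E
```

```text
0.0 [0.2488562  0.57292688 0.24967646] [-3.14028769e+00 -8.32432580e-05  2.73177501e+00] 0.08548458348941232
socket_32
   [ 0.377  0.288 -0.001] 0.89
   [ 0.418 -0.282 -0.001] 0.87
   [ 0.457 -0.121 -0.002] 0.78
   [0.431 0.096 0.003] 0.55
socket_40
   [ 0.377  0.288 -0.001] 0.89
   [ 0.418 -0.282 -0.001] 0.87
   [ 0.457 -0.121 -0.002] 0.78
   [0.431 0.096 0.003] 0.55
socket_48
   [ 0.377  0.288 -0.001] 0.89
   [ 0.418 -0.282 -0.001] 0.87
   [ 0.457 -0.121 -0.002] 0.78
   [0.431 0.096 0.003] 0.55
socket_56
   [ 0.377  0.288 -0.001] 0.89
   [ 0.418 -0.282 -0.001] 0.87
   [ 0.457 -0.121 -0.002] 0.78
   [0.431 0.096 0.003] 0.55
small_end_socket
   [ 0.592  0.177 -0.001] 0.67
   [ 0.377  0.288 -0.   ] 0.34
large_end_socket
   [ 0.607 -0.199  0.005] 0.58
bay_a
   [0.594 0.029 0.002] 0.94
   [ 0.637 -0.331 -0.   ] 0.88
   [0.59  0.107 0.003] 0.82
   [ 0.603 -0.042  0.005] 0.67
   [ 0.604 -0.116 -0.001] 0.67
[[467.76170277   0.         324.13373373]
 [  0.         467.76170277 242.70097727]
 [  0.           0.           1.        ]] [[-1.00345811e-02  9.98675770e-01 -5.04580336e-02  4.91347404e-01]
 [-9.99949636e-01 -1.00308520e-02  3.27141805e-04 -2.41995883e-02]
 [-1.79428472e-04  5.04587751e-02  9.98726129e-01  8.56468865e-01]
 [ 0.00000000e+00  0.00000000e+00  0.00000000e+00  1.00000000e+00]]
[[601.62696048   0.         315.44999239]
 [  0.         601.62696048 230.38799899]
 [  0.           0.           1.        ]] [[-0.8283754  -0.40517792  0.38681398  0.93596173]
 [ 0.56013383 -0.60733241  0.56338037  0.57790069]
 [ 0.00665538  0.68335803  0.73005309  0.83131765]
 [ 0.          0.          0.          1.        ]]
```

View pics/top0.png

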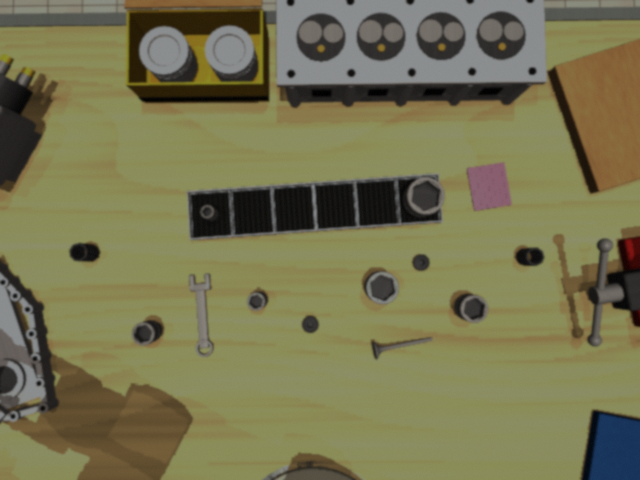

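View pics/scene0.png

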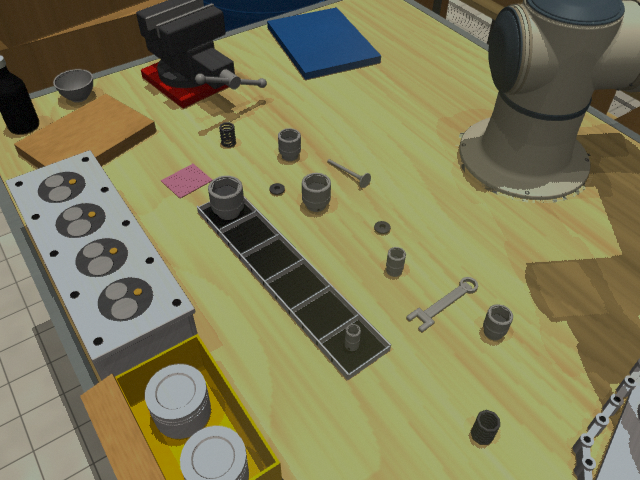

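The top view shows the loose sockets at pixels (145,332), (257,300), (381,288) and (471,307). The small end socket is at (207,212), on the +y end, and the large one is at (425,196). The pink patch at (489,187) is the look-alike. Next I measure rims and liners with calibration.

```bash
cat >> h.py <<'E'
def ray(c,u,v,z):
    m=r.camera_model(c);K=m['intrinsics'];T=m['extrinsics']
    d=np.array([(u-K[0,2])/K[0,0],-(v-K[1,2])/K[1,1],-1.]); d=T[:3,:3]@d
    return T[:3,3]+d*(z-T[2,3])/d[2]
E
python3 - <<'E'
from h import *
im=r.snapshot('top')
out=cv2.resize(im,None,fx=1,fy=1).copy()
for d in r.silhouettes('top','bay_a'):
    g=d['region'].astype(np.uint8); m=cv2.moments(g,True)
    (cx,cy),wh,a=cv2.minAreaRect(cv2.findNonZero(g))
    print('bay',round(d['conf'],2),np.round(ray('top',cx,cy,.004)[:2],4),np.round(wh,1),round(a,1),im[g>0].mean(0).round())
for t in ('socket_32','large_end_socket','small_end_socket'):
  for d in r.silhouettes('top',t):
    g=d['region'].astype(np.uint8); x,y,w,h=cv2.boundingRect(g)
    print(t,round(d['conf'],2),(x,y,w,h),g.sum(), 'minor width px',np.round(cv2.minAreaRect(cv2.findNonZero(g))[1],1))
for d in r.spot_point('scene','socket_32') if r.snapshot('scene') is not None else []: print('scene',np.round(d['point'],3),round(d['conf'],2))
tiles=[cv2.resize(im[v-28:v+28,u-28:u+28],(392,292),interpolation=cv2.INTER_CUBIC) if 0 else cv2.resize(im[v-25:v+25,u-25:u+25],(300,300),interpolation=cv2.INTER_CUBIC) for u,v in ((145,332),(257,300),(381,288),(471,307))]
cv2.imwrite('pics/t.png',np.vstack([np.hstack(tiles[:2]),np.hstack(tiles[2:])])[:,:,::-1])
E
```

```text
bay 0.93 [0.5991 0.0297] [44.6 39.3] 85.6 [25. 25. 23.]
bay 0.91 [ 0.6359 -0.3281] [42.8 38.2] 81.0 [135.  96. 110.]
bay 0.89 [0.593 0.106] [44.2 38.2] 86.8 [22. 22. 20.]
bay 0.76 [ 0.6076 -0.1215] [43.5 38.3] 85.6 [23. 22. 21.]
bay 0.62 [ 0.6036 -0.046 ] [44.3 38.8] 86.2 [24. 23. 22.]
socket_32 0.88 (455, 293, 34, 30) 804 minor width px [29. 33.]
socket_32 0.84 (365, 272, 34, 32) 867 minor width px [31. 33.]
socket_32 0.71 (132, 320, 30, 25) 567 minor width px [21.8 30.6]
socket_32 0.54 (248, 291, 20, 20) 297 minor width px [17.7 19.1]
large_end_socket 0.87 (403, 177, 41, 40) 1245 minor width px [35.4 41. ]
small_end_socket 0.52 (201, 205, 19, 16) 213 minor width px [18.3 13. ]
scene [ 0.417 -0.279 -0.001] 0.9
scene [ 0.453 -0.122 -0.003] 0.9
scene [0.434 0.094 0.001] 0.77
scene [ 0.38   0.286 -0.001] 0.61
```

View pics/t.png

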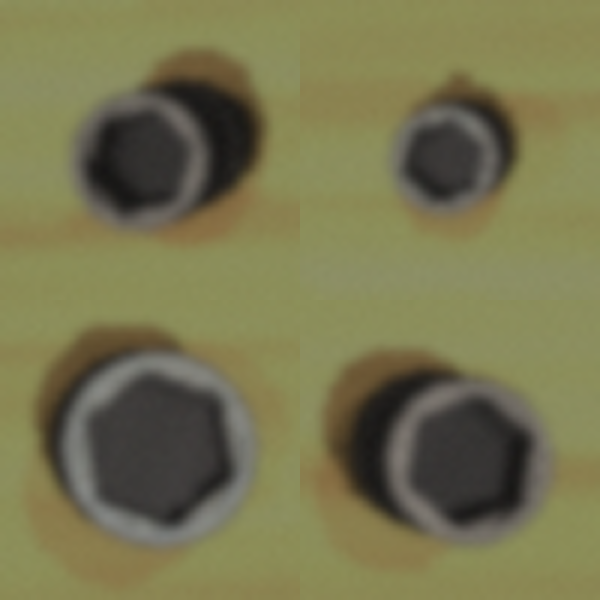

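Diameters are 22.5, 18.8, 32.5 and 28 px, which gives 40, 32, 56 and 48 mm for the four tiles. The rim centres are at (143.5,333.5), (256,301), (382,287.7) and (473.6,308.3).

Run:
```python
from h import *
p=r.read_state()['ee_pos']; print(p)
for n,u,v,z in (('40',143.3,333.3,.052),('32',255.8,300.8,.048),('56',381.8,287.6,.062),('48',473.6,308.3,.057)):
    print(n,np.round(ray('top',u,v,z),4))
B=np.array([[.593,.106],[.5991,.0297],[.6036,-.046],[.6076,-.1215]])
i=np.arange(4);c=[np.polyfit(i,B[:,k],1) for k in (0,1)]
print(np.round(np.array([np.polyval(c[k],i) for k in (0,1)]).T,4),c)
```

```text
[0.24901867 0.57322512 0.25025797]
40 [0.3804 0.2855 0.052 ]
32 [0.4333 0.0941 0.048 ]
56 [ 0.4544 -0.1213  0.062 ]
48 [ 0.4176 -0.2773  0.057 ]
[[ 0.5936  0.1058]
 [ 0.5984  0.03  ]
 [ 0.6032 -0.0459]
 [ 0.6081 -0.1217]] [array([0.00483, 0.59358]), array([-0.07582,  0.10578])]
```

Emit:
{"api": "drive_tool", "payload": {"motion": [[[0.013,-0.029,-0.01,0,0,-6.3,100],[0.013,-0.029,-0.01,0,0,-6.3,100],[0.013,-0.029,-0.01,0,0,-6.3,100],[0.013,-0.029,-0.01,0,0,-6.3,100],[0.013,-0.029,-0.01,0,0,-6.3,100],[0.013,-0.029,-0.01,0,0,-6.3,100],[0.013,-0.029,-0.01,0,0,-6.3,100],[0.013,-0.029,-0.01,0,0,-6.3,100],[0.013,-0.029,-0.01,0,0,-6.3,100],[0.013,-0.029,-0.01,0,0,-6.3,100]]], "force": 50}}

```text
clock: 1.8
ee_pos: [0.3795, 0.2822, 0.1501]
orientation: [3.141, -0.0, 1.628]
wrist_force: [1.5, -0.5, 0.3]
opening: 0.0853
grasp_force: 0.0
```

Emit:
{"api": "drive_tool", "payload": {"motion": [[[0.001,0.003,-0.02,0,0,0,100],[0,0,-0.03,0,0,0,100],[0,0,-0.03,0,0,0,100],[0,0,-0.02,0,0,0,100],[0,0,-0.014,0,0,0,100],[0,0,0,0,0,0,100],[0,0,0,0,0,0,30],[0,0,0,0,0,0,20],[0,0,0,0,0,0,20],[0,0,0,0,0,0,20]]], "force": 50}}

```text
clock: 2.8
ee_pos: [0.3804, 0.2865, 0.0372]
orientation: [3.14, -0.001, 1.632]
wrist_force: [0.0, 0.0, 11.4]
opening: 0.039
grasp_force: 48.8
```

Emit:
{"api": "drive_tool", "payload": {"motion": [[[0,0,0.01,0,0,0,20],[0,0,0.02,0,0,0,20],[0,0,0.03,0,0,0,20],[0,0,0.03,0,0,0,20],[0.02,-0.02,0.01,0,0,0,20],[0.02,-0.025,0,0,0,0,20],[0.02,-0.025,0,0,0,0,20],[0.02,-0.025,0,0,0,0,20],[0.02,-0.025,0,0,0,0,20],[0.02,-0.025,0,0,0,0,20]]]}}

```text
clock: 3.8
ee_pos: [0.5005, 0.1401, 0.1371]
orientation: [3.141, -0.0, 1.632]
wrist_force: [0.0, 1.2, -2.6]
opening: 0.0387
grasp_force: 51.2
```

Emit:
{"api": "drive_tool", "payload": {"motion": [[[0.02,-0.025,0,0,0,0,20],[0.02,-0.025,0,0,0,0,20],[0.02,-0.025,0,0,0,0,20],[0.02,-0.02,0,0,0,0,20],[0.01,-0.01,0,0,0,0,20],[0,0,0,0,0,0,20],[0,0,0,0,0,0,20]]]}}

```text
clock: 4.5
ee_pos: [0.5892, 0.0367, 0.1364]
orientation: [-3.141, -0.0, 1.632]
wrist_force: [-0.1, 0.7, -2.9]
opening: 0.0389
grasp_force: 51.2
```

Emit:
{"api": "drive_tool", "payload": {"motion": [[[0.009,-0.007,-0.01,0,0,0,20],[0,0,-0.03,0,0,0,20],[0,0,-0.03,0,0,0,20],[0,0,-0.015,0,0,0,20],[0,0,-0.006,0,0,0,20],[0,0,-0.002,0,0,0,20],[0,0,-0.001,0,0,0,20],[0,0,0,0,0,0,20],[0,0,0,0,0,0,20]]]}}

```text
clock: 5.4
ee_pos: [0.5994, 0.0293, 0.043]
orientation: [3.14, 0.0, 1.632]
wrist_force: [0.1, 0.7, -2.2]
opening: 0.0392
grasp_force: 51.1
```

Emit:
{"api": "drive_tool", "payload": {"motion": [[[0,0,-0.001,0,0,0,20],[0,0,-0.001,0,0,0,20],[0,0,0,0,0,0,20],[0,0,0,0,0,0,20]]]}}

```text
clock: 5.8
ee_pos: [0.5993, 0.0292, 0.0413]
orientation: [3.14, 0.0, 1.632]
wrist_force: [-3.4, 0.0, 13.5]
opening: 0.0388
grasp_force: 52.8
```

Emit:
{"api": "drive_tool", "payload": {"motion": [[[0,0,0,0,0,0,50],[0,0,0,0,0,0,70],[0,0,0,0,0,0,90],[0,0,0,0,0,0,90],[0,0,0.01,0,0,0,90],[0,0,0.03,0,0,0,90],[0,0,0.04,0,0,0,90],[-0.02,0.01,0.02,0,0,0,90],[-0.04,0.015,0,0,0,0,90],[-0.04,0.015,0,0,0,0,90]]]}}

```text
clock: 6.8
ee_pos: [0.4985, 0.0695, 0.1416]
orientation: [3.139, 0.0, 1.632]
wrist_force: [0.6, 1.1, -1.5]
opening: 0.0765
grasp_force: 0.0
```

Emit:
{"api": "drive_tool", "payload": {"motion": [[[-0.04,0.015,0,0,0,0,90],[-0.026,0.01,0,0,0,0,90],[0,0,0,0,0,0,90],[0,0,0,0,0,0,90]]]}}

```text
clock: 7.2
ee_pos: [0.4335, 0.0944, 0.141]
orientation: [3.14, 0.0, 1.633]
wrist_force: [0.8, -0.2, -0.7]
opening: 0.0769
grasp_force: 0.0
```

Run:
```python
from h import *
save('top','top1');save('wrist','w1')
a=cv2.imread('pics/top1.png')[120:360,100:520];cv2.imwrite('pics/c1.png',cv2.resize(a,(798,456)))
```

```text
(no output)
```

View pics/w1.png

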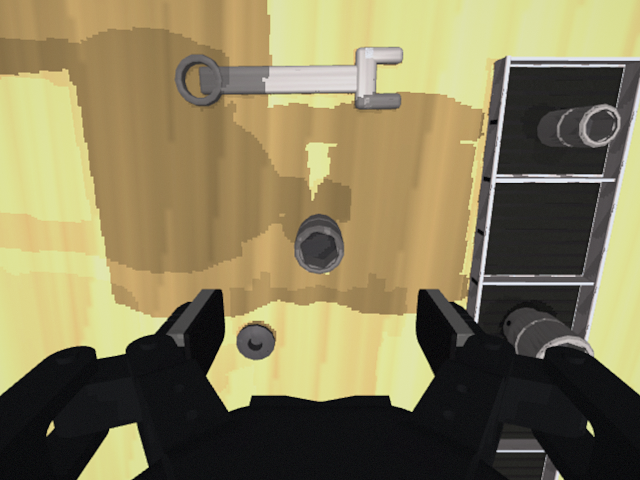

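The wrist view shows the 40 mm socket upright in its bay at about (550,335). The 32 mm socket is at (320,245), centred between the fingers.

Emit:
{"api": "drive_tool", "payload": {"motion": [[[0,0,-0.03,0,0,0,90],[0,0,-0.03,0,0,0,90],[0,0,-0.03,0,0,0,90],[0,0,-0.015,0,0,0,90],[0,0,0,0,0,0,70],[0,0,0,0,0,0,30],[0,0,0,0,0,0,15],[0,0,0,0,0,0,15],[0,0,0,0,0,0,15],[0,0,0,0,0,0,15]]]}}

```text
clock: 8.3
ee_pos: [0.4339, 0.0942, 0.0363]
orientation: [3.139, 0.0, 1.632]
wrist_force: [0.5, -2.0, 9.4]
opening: 0.0307
grasp_force: 49.4
```

Emit:
{"api": "drive_tool", "payload": {"motion": [[[0,0,0.01,0,0,0,15],[0,0,0.02,0,0,0,15],[0,0,0.03,0,0,0,15],[0,0,0.03,0,0,0,15],[0.02,0.002,0.01,0,0,0,15],[0.04,0.003,0,0,0,0,15],[0.04,0.003,0,0,0,0,15],[0.04,0.003,0,0,0,0,15],[0.02,0.001,0,0,0,0,15],[0,0,0,0,0,0,15]]]}}

```text
clock: 9.3
ee_pos: [0.5956, 0.1063, 0.1363]
orientation: [3.139, -0.0, 1.632]
wrist_force: [-0.2, -0.6, -1.9]
opening: 0.0304
grasp_force: 49.9
```

Emit:
{"api": "drive_tool", "payload": {"motion": [[[0,0,-0.01,0,0,0,15],[0,0,-0.03,0,0,0,15],[0,0,-0.03,0,0,0,15],[0,0,-0.015,0,0,0,15],[0,0,-0.006,0,0,0,15],[0,0,-0.002,0,0,0,15],[0,0,-0.001,0,0,0,15],[0,0,-0.001,0,0,0,15],[0,0,0,0,0,0,15],[0,0,0,0,0,0,15]]]}}

```text
clock: 10.3
ee_pos: [0.5933, 0.1063, 0.0408]
orientation: [3.141, -0.0, 1.632]
wrist_force: [0.4, 0.1, -2.2]
opening: 0.0308
grasp_force: 49.9
```

Emit:
{"api": "drive_tool", "payload": {"motion": [[[0,0,-0.001,0,0,0,15],[0,0,-0.001,0,0,0,15],[0,0,0,0,0,0,15],[0,0,0,0,0,0,15]]]}}

```text
clock: 10.7
ee_pos: [0.5933, 0.1063, 0.0402]
orientation: [3.14, -0.0, 1.632]
wrist_force: [-8.1, 0.0, 30.8]
opening: 0.0307
grasp_force: 53.4
```

Emit:
{"api": "drive_tool", "payload": {"motion": [[[0,0,0,0,0,0,50],[0,0,0,0,0,0,70],[0,0,0,0,0,0,100],[0,0,0,0,0,0,100],[0,0,0.01,0,0,0,100],[0,0,0.03,0,0,0,100],[0,0,0.04,0,0,0,100],[-0.01,-0.01,0.03,0,0,0,100],[-0.02,-0.03,0,0,0,0,100],[-0.02,-0.035,0,0,0,0,100]]]}}

```text
clock: 11.7
ee_pos: [0.5431, 0.0312, 0.1499]
orientation: [3.139, 0.0, 1.634]
wrist_force: [0.4, -0.2, -1.0]
opening: 0.0854
grasp_force: 0.0
```

Emit:
{"api": "drive_tool", "payload": {"motion": [[[-0.02,-0.035,0,0,0,0,100],[-0.02,-0.035,0,0,0,0,100],[-0.02,-0.035,0,0,0,0,100],[-0.02,-0.035,0,0,0,0,100],[-0.009,-0.013,0,0,0,0,100],[0,0,0,0,0,0,100],[0,0,0,0,0,0,100]]]}}

```text
clock: 12.4
ee_pos: [0.4543, -0.1217, 0.1488]
orientation: [3.141, 0.0, 1.631]
wrist_force: [0.7, -0.1, 0.7]
opening: 0.0853
grasp_force: 0.0
```

Run:
```python
from h import *
save('wrist','w2')
```

```text
(no output)
```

View pics/w2.png

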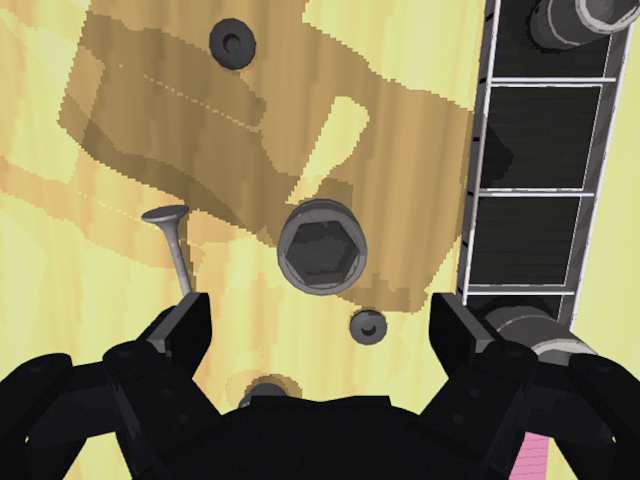

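The 56 mm socket is centred between the fingers at (322,247). The washer at (368,327) is clear of the fingers.

Emit:
{"api": "drive_tool", "payload": {"motion": [[[0,0,-0.03,0,0,0,100],[0,0,-0.03,0,0,0,100],[0,0,-0.03,0,0,0,100],[0,0,-0.019,0,0,0,100],[0,0,0,0,0,0,100],[0,0,0,0,0,0,70],[0,0,0,0,0,0,50],[0,0,0,0,0,0,50],[0,0,0,0,0,0,50],[0,0,0,0,0,0,50]]], "force": 70}}

```text
clock: 13.45
ee_pos: [0.4549, -0.1218, 0.0407]
orientation: [3.139, 0.001, 1.632]
wrist_force: [1.4, 3.0, 8.9]
opening: 0.0547
grasp_force: 72.2
```

Emit:
{"api": "drive_tool", "payload": {"motion": [[[0,0,0.01,0,0,0,50],[0,0,0.02,0,0,0,50],[0,0,0.03,0,0,0,50],[0,0,0.03,0,0,0,50],[0.024,0,0.01,0,0,0,50],[0.04,0,0,0,0,0,50],[0.04,0,0,0,0,0,50],[0.03,0,0,0,0,0,50],[0.02,0,0,0,0,0,50],[0,0,0,0,0,0,50]]]}}

```text
clock: 14.45
ee_pos: [0.6103, -0.1217, 0.1403]
orientation: [3.139, 0.001, 1.633]
wrist_force: [-0.1, 0.2, -5.9]
opening: 0.0546
grasp_force: 76.2
```

Emit:
{"api": "drive_tool", "payload": {"motion": [[[0,0,-0.01,0,0,0,50],[0,0,-0.03,0,0,0,50],[0,0,-0.03,0,0,0,50],[0,0,-0.015,0,0,0,50],[0,0,-0.006,0,0,0,50],[0,0,-0.002,0,0,0,50],[0,0,-0.001,0,0,0,50],[0,0,-0.001,0,0,0,50],[0,0,0,0,0,0,50],[0,0,0,0,0,0,50]]]}}

```text
clock: 15.45
ee_pos: [0.6082, -0.1218, 0.0448]
orientation: [3.141, 0.0, 1.632]
wrist_force: [0.7, 0.4, -3.6]
opening: 0.055
grasp_force: 76.2
```

Emit:
{"api": "drive_tool", "payload": {"motion": [[[0,0,-0.001,0,0,0,50],[0,0,0,0,0,0,50],[0,0,0,0,0,0,50]]]}}

```text
clock: 15.75
ee_pos: [0.6083, -0.1218, 0.0447]
orientation: [3.14, 0.0, 1.632]
wrist_force: [-6.2, 2.6, 15.1]
opening: 0.0544
grasp_force: 78.9
```

Emit:
{"api": "drive_tool", "payload": {"motion": [[[0,0,0,0,0,0,70],[0,0,0,0,0,0,85],[0,0,0,0,0,0,100],[0,0,0,0,0,0,100],[0,0,0.01,0,0,0,100],[0,0,0.03,0,0,0,100],[0,0,0.04,0,0,0,100],[0,0,0.03,0,0,0,100],[-0.03,0,0,0,0,0,100],[-0.04,-0.02,0,0,0,0,100]]]}}

```text
clock: 16.75
ee_pos: [0.5388, -0.1408, 0.1549]
orientation: [3.138, 0.001, 1.635]
wrist_force: [-0.3, -1.7, -0.6]
opening: 0.0853
grasp_force: 0.0
```

Emit:
{"api": "drive_tool", "payload": {"motion": [[[-0.03,-0.03,0,0,0,0,100],[-0.03,-0.03,0,0,0,0,100],[-0.03,-0.03,0,0,0,0,100],[-0.02,-0.03,0,0,0,0,100],[-0.011,-0.015,0,0,0,0,100],[0,0,0,0,0,0,100],[0,0,0,0,0,0,100]]], "force": 60}}

```text
clock: 17.45
ee_pos: [0.4171, -0.2768, 0.1538]
orientation: [3.141, 0.0, 1.631]
wrist_force: [0.7, 0.2, -0.7]
opening: 0.0857
grasp_force: 0.0
```

Run:
```python
from h import *
save('wrist','w3')
```

```text
(no output)
```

View pics/w3.png

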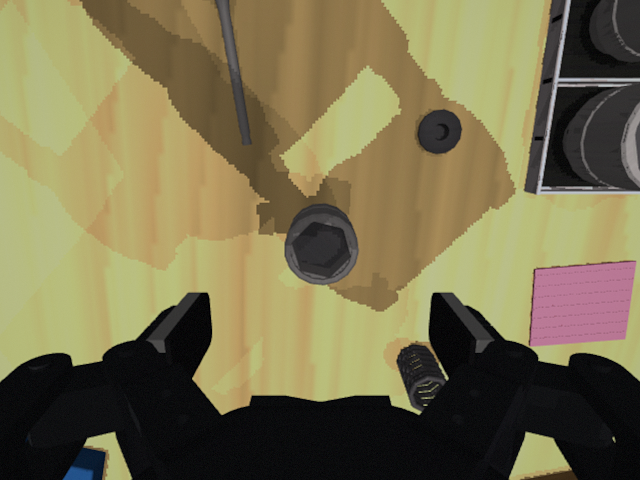

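The 48 mm socket is centred at (321,245). The spring at (420,375) is clear.

Emit:
{"api": "drive_tool", "payload": {"motion": [[[0,0,-0.03,0,0,0,100],[0,0,-0.03,0,0,0,100],[0,0,-0.03,0,0,0,100],[0,0,-0.02,0,0,0,100],[0,0,-0.006,0,0,0,100],[0,0,0,0,0,0,70],[0,0,0,0,0,0,40],[0,0,0,0,0,0,40],[0,0,0,0,0,0,40],[0,0,0,0,0,0,40]]]}}

```text
clock: 18.5
ee_pos: [0.4177, -0.277, 0.0386]
orientation: [3.14, 0.001, 1.632]
wrist_force: [1.7, 2.9, 7.0]
opening: 0.0466
grasp_force: 60.4
```

Emit:
{"api": "drive_tool", "payload": {"motion": [[[0,0,0.01,0,0,0,40],[0,0,0.03,0,0,0,40],[0,0,0.03,0,0,0,40],[0,0,0.03,0,0,0,40],[0.01,0.02,0.01,0,0,0,40],[0.02,0.03,0,0,0,0,40],[0.02,0.03,0,0,0,0,40],[0.02,0.03,0,0,0,0,40],[0.02,0.03,0,0,0,0,40],[0.02,0.03,0,0,0,0,40]]]}}

```text
clock: 19.5
ee_pos: [0.5275, -0.1054, 0.1485]
orientation: [3.141, 0.0, 1.632]
wrist_force: [0.2, -0.5, -2.9]
opening: 0.0469
grasp_force: 62.7
```

Emit:
{"api": "drive_tool", "payload": {"motion": [[[0.02,0.03,0,0,0,0,40],[0.03,0.02,0,0,0,0,40],[0.02,0.01,0,0,0,0,40],[0.006,0.001,0,0,0,0,40],[0,0,0,0,0,0,40],[0,0,-0.02,0,0,0,40],[0,0,-0.03,0,0,0,40],[0,0,-0.03,0,0,0,40],[0,0,0,0,0,0,40],[0,0,0,0,0,0,40]]]}}

```text
clock: 20.5
ee_pos: [0.6024, -0.0462, 0.068]
orientation: [-3.141, -0.0, 1.632]
wrist_force: [-0.4, -0.6, -2.9]
opening: 0.0464
grasp_force: 63.0
```

Emit:
{"api": "drive_tool", "payload": {"motion": [[[0,0,-0.015,0,0,0,40],[0,0,-0.007,0,0,0,40],[0,0,-0.002,0,0,0,40],[0,0,-0.001,0,0,0,40],[0,0,-0.001,0,0,0,40],[0,0,0,0,0,0,40],[0,0,0,0,0,0,40]]]}}

```text
clock: 21.2
ee_pos: [0.6027, -0.0457, 0.0425]
orientation: [-3.141, 0.0, 1.632]
wrist_force: [-8.1, 0.3, 17.4]
opening: 0.0471
grasp_force: 65.6
```

Contact made; release, lift and back off.

Emit:
{"api": "drive_tool", "payload": {"motion": [[[0,0,0,0,0,0,65],[0,0,0,0,0,0,80],[0,0,0,0,0,0,100],[0,0,0,0,0,0,100],[0,0,0.01,0,0,0,100],[0,0,0.03,0,0,0,100],[0,0,0.04,0,0,0,100],[0,0,0.04,0,0,0,100],[-0.03,0,0.03,0,0,0,100],[-0.04,0,0.02,0,0,0,100]]]}}

```text
clock: 22.2
ee_pos: [0.5339, -0.0459, 0.2141]
orientation: [3.137, 0.001, 1.633]
wrist_force: [0.5, -0.3, 0.7]
opening: 0.0853
grasp_force: 0.0
```

Emit:
{"api": "drive_tool", "payload": {"motion": [[[-0.04,0,0,0,0,0,100],[-0.04,0,0,0,0,0,100],[-0.04,0,0,0,0,0,100],[-0.03,0,0,0,0,0,100],[0,0,0,0,0,0,100],[0,0,0,0,0,0,100]]]}}

```text
clock: 22.8
ee_pos: [0.3831, -0.0459, 0.212]
orientation: [3.14, 0.0, 1.632]
wrist_force: [-0.3, 0.2, 0.9]
opening: 0.0856
grasp_force: 0.0
```

Run:
```python
from h import *
save('scene','s9');a=save('top','t9')
cv2.imwrite('pics/t9c.png',cv2.resize(a[160:260,170:460],(798,276),interpolation=cv2.INTER_CUBIC)[:,:,::-1])
for c in('scene','top'):
  for d in r.spot_point(c,'socket_32'): print(c,np.round(d['point'],3),round(d['conf'],2))
```

```text
scene [ 0.602 -0.045  0.004] 0.96
scene [0.595 0.108 0.004] 0.78
scene [ 0.604 -0.123  0.002] 0.64
scene [0.603 0.029 0.003] 0.63
top [ 0.606 -0.049  0.002] 0.91
top [0.596 0.035 0.001] 0.78
top [0.593 0.108 0.01 ] 0.69
top [ 0.608 -0.119  0.004] 0.6
```

View pics/s9.png

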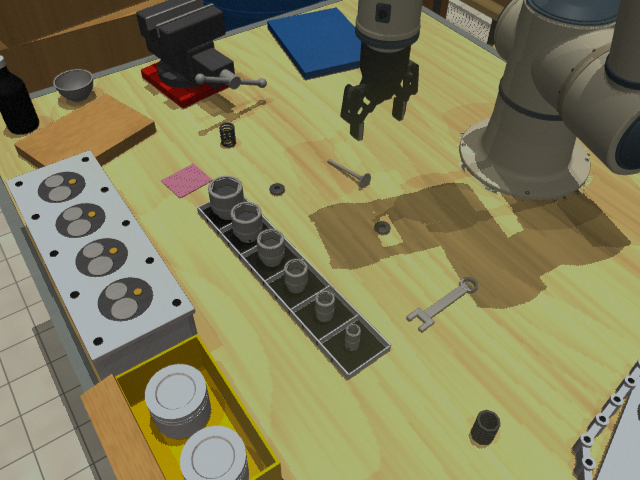

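View pics/t9c.png

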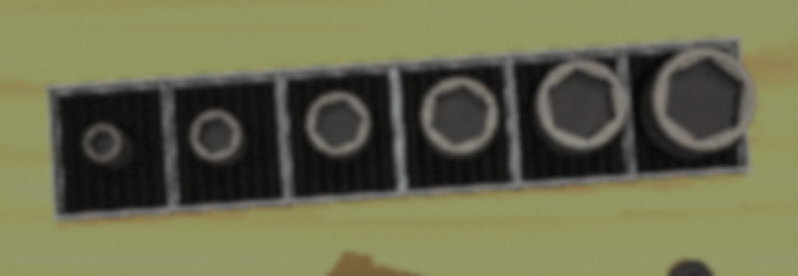

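Both pictures show all six sockets upright and rising in size along the row, from the scene view's (352,337) to (226,195). The arm is clear, and the measured points match the bay centres.

```bash
python3 -c "
from rig import r
print(r.sign_off())"
```

```text
the job is handed in; nothing more can be done
None
```

The four sockets stand upright in the four middle bays in size order, each measured within about 6 mm of its bay centre, and the job was handed in after about 23 s of robot time; the sign-off gave no verdict.

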